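Roll the large idler up the chute into its seat

ROBOT

A 6-joint arm with a two-finger parallel gripper is mounted at the origin on the work surface. World frame = base frame: x ahead of the robot, y to its left, z up, the work surface at z = 0. Lengths are in m, angles in degrees, forces in N, time in s.
With the tool pointing down it reaches from about 0.275 to 0.85 m from the base axis. Payload 5.2 kg.
Tool frame: the origin (TCP) lies between the finger pads; the fingertips stand 22 mm ahead of it and the grasp point (between the pads) lies 3 mm ahead of it; z points along the fingers, y is the direction in which the jaws open and shut (so a half turn about z gives the same grasp; the last joint's range is limited). The gripper opens to 85 mm and grips with 20 to 120 N. Pads are 22 mm wide; open, the fingers measure 114 mm over their backs; the gripper's body (76 mm by 85 mm) begins 54 mm behind the grasp point. The pads swing forward as they close: fully open they stand 13 mm farther back than shut.
Start: joints at [-84.385, 14.817, 87.949, -0, 77.235, -11.62], TCP at [0.163, -0.525, 0.253] pointing down, gripper open.
Joint ranges: [-179.93, 179.93], [-52.35, 119.4], [10.71, 147.94], [-69.91, 249.91], [12.55, 155.21], [-178.61, 178.61]. Speed limits (degrees/s): [147.25, 147.25, 180, 180, 180, 180].

INTERFACE

Orientations are given as [roll, pitch, yaw] about the fixed x, y, z axes, in that order (R = Rz(yaw) Ry(pitch) Rx(roll)).
In Python, from workcell import observe, grab_frame, get_calibration, close_job gives the robot as it stands.
- The arm moves only by the tool play_rows, never from a script. Its argument "rows" is text: rows parted by semicolons, each of 7 numbers parted by spaces: the shift along the tool's x, y, z in m, then the turn, a rotation vector about the tool's x, y, z in units of 5 degrees (1.0 is 5 degrees), then the opening, from 0 (shut) to 1 (fully open). In form: tx ty tz ax ay az claw; .... A call has 1 to 20 rows; each row is the pose to reach, as a shift and turn from the pose commanded when the call began, along the tool's axes at that moment; what a row does not reach only later rows make up. A row lasts 1/12 s, in which the tool goes at most 41.7 mm and 7.16 degrees, less where a joint would pass 70% of its speed; a pose out of reach is approached as far as the arm can. A call with a gripper value outside its range is refused whole. The fingers move at their own pace and stop on an object; "newtons" is the grip in N (left out, the last holds). Time passes only in rows, so rows that repeat a pose let the fingers close. It gives the time, the measured TCP pose, the force and the opening at its end, in the units of the state.
- observe(): the state, without advancing time (a new reading comes with each control period).
- grab_frame(name): name is "scene" or "top" or "wrist"; returns (picture, depth): 420x560x3 uint8, red, green, blue; 420x560 float32, m along the optical axis (not along the pixel's ray), 0 where there is no reading.
- get_calibration(name): a dict with "camera_matrix" (3x3 intrinsics, pixels), "extrinsics" (4x4, takes a point from camera to world coordinates); the wrist camera has in their place "T_tool_cam" (4x4, takes a point from camera to tool coordinates, whose origin is the TCP and whose axes are the flange's). Camera axes: x right, y up, looking along -z (the intrinsics and any distortion apply to the point x, -y, -z); pixel columns grow to the right and rows downward; lengths in m; the calibration is good to about 2 mm. The wrist camera is an equidistant fisheye: a pixel r from the principal point sees the ray r / f radians off the axis. A picture is of the moment at which its call begins: read the wrist's pose just before it. get_calibration takes no time and is no camera call.
- close_job(): hands the job in, once; it reports no verdict.
The state is a dict: "t": time; "qpos": joint angles; "qvel": joint speeds; "effort": joint torques, N m; "position": TCP position; "ee_rot": TCP orientation; "wrist_force": force on the tool from outside, world axes, zero at the start; "ft_torque": the same for the moment, N m; "finger_gap": finger opening in m.
Only numpy, scipy, OpenCV 4.12 (cv2) and the standard library are available. Lean on these libraries where they do the work, as an engineer would, in place of code of your own. Each camera call takes 0.05 s, during which the arm holds its last target.

TASK

Two white plastic rollers lie at the low end of a twin-lane sloped chute. With the outside of the fingers, push the larger roller up its own lane and over the ridge, so that it comes to rest in the dip against the end stop and cannot roll back. Do not pick it up, and leave the smaller roller and the other things on the table where they are.

Things in the scene. Friction and masses are not known exactly. Their poses are not given: they have to be found in the camera images.
- chute: Twin-lane chute fixed to the table on a wooden board 260 x 200 x 12 mm. Origin: centre of the board's underside, on the table; x points uphill along the lanes, y across, z up. Lane centre lines at y = +45 and -45 mm; dark metal floors 44 mm wide between 5 mm grey walls standing 10 mm above the floor. Floor level at z = 24 mm from x = -114 to -20 mm, where the rollers start.
- lip (a point): Midway between the lanes, at the top of the lips that close their low ends: chute x = -117 mm, z = 42 mm; the lips are 6 mm thick (x = -120 to -114 mm).
- ridge (a point): Midway between the lanes, at the ridge line of the floors: chute x = 65 mm, floor z = 44 mm. The floor rises straight to it from x = -20 mm (z = 24 mm) and then falls straight to z = 31 mm at the end stop, x = 115 mm: that is the dip.
- stop (a point): Midway between the lanes, at the top of the upright end stops, on their faces toward the lip: chute x = 115 mm, z = 72 mm; the stops are 10 mm thick.
- large_roller: Larger of two smooth, slippery white plastic rollers: 50 mm diameter, 42 mm wide, about 0.12 kg. Starts in either lane, axle across the lane. Origin: its centre; y is the axle; x and z turn as it rolls. Let go before the ridge it rolls back; past the ridge it rolls on by itself into the dip. Seated, its centre is at chute x = 90 mm, z = 63 mm.
- small_roller: The smaller roller, to be left alone in the other lane: a cylinder of 36 mm diameter, 42 mm wide, white plastic. Origin: its centre; y is the axle.
- tape_roll: Bystander: brown cardboard tape core lying flat on the table, 84 mm across, 25 mm high. Origin: centre of its underside.
- screw_jar: Bystander: small clear jar with a steel cap, 54 mm across, 60 mm high, upright. Origin: centre of its underside.
- screwdriver: Bystander: screwdriver lying on the table, about 200 mm long along its x, under 40 mm high.
There are look-alikes about, which are no part of the job. What is shaped like the large_roller but orange is not meant.

How it is judged (in metres and radians):
On the way:
1. the large roller rolls up the slope of the chute, on its floor (x of large_roller in the frame of chute between 0 and 0.06 m and z of large_roller in the frame of chute below 0.074 m and contact force between large_roller and chute above 0.05 N), for 0.05 s.
At the end, for the whole second after the job is handed in: The large roller lies at rest in the dip of its lane, its centre within 6 mm of the seated place against the end stop and within 5 mm of the seated height, carried by the chute; the small roller, tape, jar and screwdriver are within 20 mm of where they began (x of large_roller in the frame of chute between 0.084 and 0.096 m and z of large_roller in the frame of chute between 0.058 and 0.068 m and linear speed of each of large_roller, small_roller below 0.02 m/s and angular speed of large_roller below 0.5 rad/s and contact force between large_roller and chute above 0.2 N and distance of each of small_roller, tape_roll, screw_jar, screwdriver from where it was at the start of the episode below 0.02 m and angle between screw_jar's own z axis and vertical below 0.2 rad); the robot touches nothing.
It fails at once if the large roller is lifted off the chute or out of its lane (z of large_roller in the frame of chute above 0.082 m or z of large_roller in the frame of chute below 0.04 m or (z of large_roller in the frame of chute above 0.064 m and x of large_roller in the frame of chute below -0.022 m)).
It fails at once if the small roller is moved from its place (distance of small_roller from where it was at the start of the episode above 0.02 m).
It fails at once if a bystander is disturbed (distance of any of tape_roll, screw_jar, screwdriver from where it was at the start of the episode above 0.02 m or angle between screw_jar's own z axis and vertical above 0.3 rad).
It also fails if it takes over 38 s, if anything falls off the work surface, if the arm or the gripper's body presses on something with over 40 N, if the wrist force passes 120 N, or if a joint passes its speed limit or range.

## Working session

There is one attempt and no reset: what is moved stays moved. The work goes in short steps, Python scripts to look and compute and a tool call to move; the robot and the scene stay as the last step left them, time stands still between calls to the robot, and variables do not carry over. Pictures are saved under pics/ and viewed, and the job is handed in when it is done.

Besides the shell and the picture viewer there is one more tool, called after ">>>" as name(argument=value, ...) on one line, values as JSON. play_rows: Moves the arm, as the interface text tells. Its arguments: {"type":"object","properties":{"rows":{"type":"string"},"newtons":{"type":"number"}},"required":["rows"]}

```bash
mkdir -p pics; ls
cat > h.py <<'E'
import numpy as np,cv2
from workcell import observe,grab_frame,get_calibration
def save(n,f):
    p,d=grab_frame(n); cv2.imwrite(f'pics/{f}.png',cv2.cvtColor(p,cv2.COLOR_RGB2BGR)); np.savez(f'{f}.npz',p=p,d=d); return p,d
def world(n,d):
    c=get_calibration(n);K=np.array(c['camera_matrix']);E=np.array(c['extrinsics'])
    v,u=np.mgrid[:d.shape[0],:d.shape[1]]
    P=np.stack([(u-K[0,2])/K[0,0]*d,-(v-K[1,2])/K[1,1]*d,-d,np.ones_like(d)],-1)
    return (P@E.T)[...,:3]
E
python3 - <<'E'
from h import *
save('top','top0');save('scene','scene0')
for n in('top','scene'):print(get_calibration(n))
print(observe())
E
```

```text
pics
{'camera_matrix': array([[396.529763  ,   0.        , 281.69951413],
       [  0.        , 396.529763  , 212.09121002],
       [  0.        ,   0.        ,   1.        ]]), 'extrinsics': array([[-0.07613206,  0.97544972, -0.20664402,  0.45207967],
       [-0.99708485, -0.07553232,  0.01080189,  0.06518053],
       [-0.00507161,  0.20686399,  0.97835657,  0.93838413],
       [ 0.        ,  0.        ,  0.        ,  1.        ]])}
{'camera_matrix': array([[408.59932774,   0.        , 285.11715199],
       [  0.        , 408.59932774, 213.1619098 ],
       [  0.        ,   0.        ,   1.        ]]), 'extrinsics': array([[-0.58916429, -0.61755709,  0.52106494,  1.05774585],
       [ 0.80799153, -0.44555043,  0.38553146,  0.38389149],
       [-0.00592698,  0.64815743,  0.7614833 ,  0.76236585],
       [ 0.        ,  0.        ,  0.        ,  1.        ]])}
{'t': 0.1, 'qpos': array([-8.43837269e+01,  1.48543191e+01,  8.80043949e+01,  2.66800586e-04,
        7.72359378e+01, -1.16187654e+01]), 'qvel': array([-0.06101668, -0.09595596, -0.10930638, -0.02537431, -0.1350389 ,
       -0.06458918]), 'effort': array([ 2.20587266e-03, -4.46970320e+01, -2.91246092e+01, -2.59688768e-04,
        6.27173766e-03, -2.96444580e-05]), 'position': array([ 0.16294801, -0.52484547,  0.25256788]), 'ee_rot': array([-1.79907340e+02, -1.93175341e-02,  1.72349636e+01]), 'wrist_force': array([-0.21871934,  0.03314415, -0.4816858 ]), 'ft_torque': array([-0.04073417,  0.00724847,  0.03480799]), 'finger_gap': 0.0854115308536197}
```

View pics/top0.png

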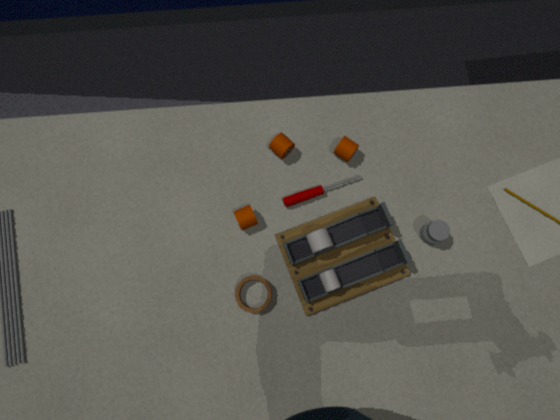

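View pics/scene0.png

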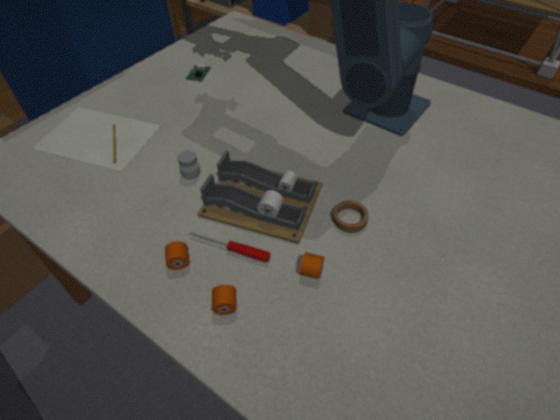

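The top view shows two white rollers: one at (319,240) in the far lane and one at (330,280) in the near lane. There are three orange look-alikes at (281,145), (346,149) and (245,217). The white one at (319,240) looks larger, so I'll check it in an enlarged crop and locate the chute.

Run:
```python
from h import *
z=np.load('top0.npz');p,d=z['p'],z['d']
W=world('top',d)
c=p[185:325,220:460];c=cv2.resize(cv2.convertScaleAbs(c,alpha=1.6),None,fx=3.3,fy=3.3,interpolation=cv2.INTER_CUBIC)
cv2.imwrite('pics/crop0.png',cv2.cvtColor(c,cv2.COLOR_RGB2BGR))
# board: points 6..18mm & brown
m=(W[...,2]>0.006)&(W[...,2]<0.11)&(d>0)
m[:190]=0;m[320:]=0;m[:,:272]=0;m[:,415:]=0
h=cv2.cvtColor(p,cv2.COLOR_RGB2HSV)
n,l,s,ce=cv2.connectedComponentsWithStats(m.astype(np.uint8))
i=1+np.argmax(s[1:,4]);print(s[i])
q=W[l==i][:,:2].astype(np.float32)
r=cv2.minAreaRect(q);print(r,cv2.boxPoints(r))
# white
w=(h[...,1]<60)&(h[...,2]>130)&(l==i)
n,l2,s2,c2=cv2.connectedComponentsWithStats(w.astype(np.uint8))
for k in range(1,n):
  if s2[k,4]>30: 
    Q=W[l2==k];print(c2[k],s2[k],Q.mean(0),np.percentile(Q[:,2],98))
```

```text
[ 275  197  136  119 9776]
((0.5369502902030945, -0.0762539952993393), (0.20032037794589996, 0.2604672908782959), 16.813230514526367) [[ 0.4034012   0.0194409 ]
 [ 0.47874212 -0.22989213]
 [ 0.6704994  -0.17194888]
 [ 0.59515846  0.07738414]]
[317.93258427 239.71910112] [313 232  11  17  89] [ 0.56697193 -0.01908878  0.07225511] 0.07656247057855989
[329.1754386  280.40350877] [325 272   9  17  57] [ 0.47766904 -0.0364239   0.05851281] 0.06116165129821358
```

View pics/crop0.png

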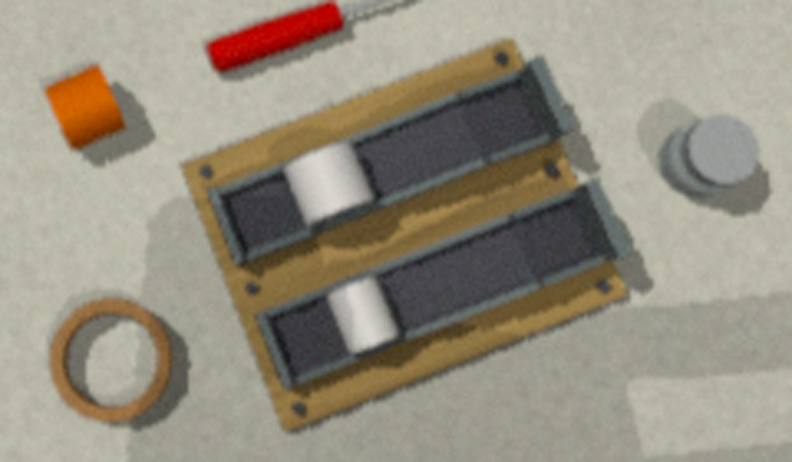

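The crop confirms it: the white roller at (318,240) in the far lane is the larger. Its top measures 76 mm against 61 mm for the other at (329,280). The chute's uphill direction is already nearly the tool's +y. I'll move above the lane's low end with the gripper shut.

>>> play_rows(rows="0.027 -0.0205 0 0 0 0.08 0;0.054 -0.041 0 0 0 0.08 0;0.081 -0.061 0 0 0 0.08 0;0.108 -0.082 0 0 0 0.08 0;0.135 -0.102 0 0 0 0.08 0;0.161 -0.122 0 0 0 0.08 0;0.188 -0.143 0 0 0 0.08 0;0.215 -0.163 0 0 0 0.08 0;0.242 -0.183 0 0 0 0.08 0;0.268 -0.204 0 0 0 0.08 0;0.295 -0.224 0 0 0 0.08 0;0.322 -0.245 0 0 0 0.08 0;0.349 -0.265 0 0 0 0.08 0;0.375 -0.285 0 0 0 0.08 0;0.402 -0.306 0 0 0 0.08 0;0.429 -0.326 0 0 0 0.08 0;0.456 -0.347 0 0 0 0.08 0;0.482 -0.367 0 0 0 0.08 0;0.509 -0.387 0 0 0 0.08 0;0.536 -0.408 0 0 0 0.08 0", newtons=30)

```text
t: 1.77
position: [0.5546, 0.0248, 0.2529]
ee_rot: [-180.0, 0.0, 16.8]
wrist_force: [-0.0, -0.7, -0.3]
finger_gap: 0.0002
```

>>> play_rows(rows="0 0 0.03 0 0 0 0;0 0 0.06 0 0 0 0;0 0 0.09 0 0 0 0;0 0 0.12 0 0 0 0;0 0 0.12 0 0 0 0")

```text
t: 2.18
position: [0.5496, 0.024, 0.1272]
ee_rot: [-179.7, 0.6, 16.9]
wrist_force: [-0.6, 0.7, -0.2]
finger_gap: 0.0001
```

Run:
```python
from h import *
o=observe();print(o['t'],o['position'],o['ee_rot'],o['finger_gap'])
u=np.array([.2893,-.9572]);C=np.array([.537,-.0763])
r=o['position'][:2]-C;print('chute x,y',r@u,r@[.9572,.2893])
p,d=save('scene','scene1');save('wrist','wrist1')
W=world('scene',d)
# finger points near tcp
m=(d>0)&(np.hypot(W[...,0]-o['position'][0],W[...,1]-o['position'][1])<.025)
print(np.percentile(W[m][:,2],[0,1,2,5,10,50]))
v,uu=np.nonzero(m);c=p[max(0,v.min()-60):v.max()+60,uu.min()-70:uu.max()+70]
c=cv2.convertScaleAbs(c,alpha=1.6);s=min(780/c.shape[1],590/c.shape[0]);cv2.imwrite('pics/crop1.png',cv2.cvtColor(cv2.resize(c,None,fx=s,fy=s),cv2.COLOR_RGB2BGR));print(v.min()-60,uu.min()-70,s)
```

```text
2.1833 [0.54964987 0.02402817 0.1271839 ] [-179.70086365    0.61961688   16.85453517] 6.899860600765753e-05
chute x,y -0.09237451350044992 0.04113339165212928
[0.02023956 0.02138338 0.02179252 0.02272573 0.0235286  0.17767903]
-59 206 2.0921985815602837
```

View pics/scene1.png

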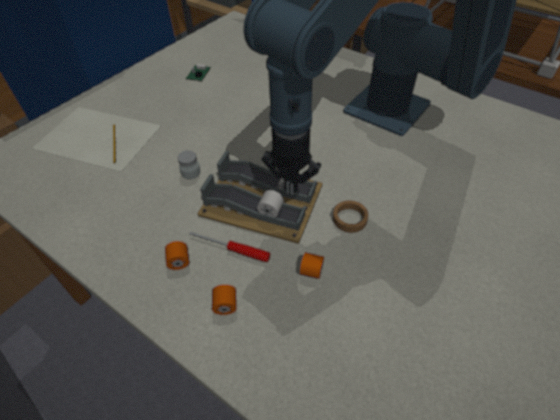

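Run:
```python
from h import *
o=observe();print(o['t'],o['position'],o['ee_rot'])
z=np.load('scene1.npz');p,d=z['p'],z['d'];W=world('scene',d)
u=np.array([.2893,-.9572]);C=np.array([.537,-.0763])
r=W[...,:2]-C;cx=r@u;cy=r@np.array([.9572,.2893])
m=(d>0)&(abs(cy-.045)<.03)&(cx<-.05)&(cx>-.14)&(W[...,2]>.055)
for a in np.arange(.055,.19,.01):
  k=m&(W[...,2]>a)&(W[...,2]<=a+.01)
  if k.sum():print(round(a,3),k.sum(),cx[k].min().round(4),cx[k].max().round(4),cy[k].min().round(4),cy[k].max().round(4),W[k][:,2].min().round(4))
# floor/wall checks: lateral wall profile at x in 0..0.05, top view
z=np.load('top0.npz');W=world('top',z['d']);r=W[...,:2]-C;cx=r@u;cy=r@np.array([.9572,.2893])
for lo in(-.11,-.02,.03):
  for b in np.arange(.01,.08,.005):
    k=(cx>lo)&(cx<lo+.02)&(cy>b)&(cy<b+.005);print(lo,b.round(3),np.median(W[k][:,2]).round(4),end=' |')
  print()
k=(cy>.03)&(cy<.06)
for a in np.arange(-.13,.13,.01):
  q=k&(cx>a)&(cx<a+.01);print(a.round(3),np.median(W[q][:,2]).round(4),end=' |')
```

```text
2.2833 [0.55325815 0.02332376 0.13261714] [-1.79918406e+02  1.65094834e-01  1.68340272e+01]
0.055 70 -0.068 -0.0507 0.0239 0.0692 0.0554
0.065 89 -0.0628 -0.05 0.0228 0.0672 0.0652
0.095 1 -0.0991 -0.0991 0.0454 0.0454 0.1034
0.105 21 -0.1017 -0.081 0.0457 0.0525 0.106
0.115 44 -0.1067 -0.0808 0.0333 0.0529 0.1151
0.125 44 -0.1069 -0.0811 0.0332 0.0532 0.1252
0.135 33 -0.1065 -0.0737 0.0428 0.0523 0.1356
0.145 79 -0.1231 -0.0597 0.0311 0.0556 0.1451
0.155 167 -0.1336 -0.0537 0.0288 0.0547 0.1552
0.165 105 -0.1393 -0.0502 0.0301 0.0592 0.165
0.175 127 -0.1398 -0.0502 0.0349 0.0597 0.1751
0.185 113 -0.1396 -0.0502 0.041 0.0599 0.1851
-0.11 0.01 0.0107 |-0.11 0.015 0.0224 |-0.11 0.02 0.0315 |-0.11 0.025 0.0221 |-0.11 0.03 0.0228 |-0.11 0.035 0.0228 |-0.11 0.04 0.0228 |-0.11 0.045 0.0234 |-0.11 0.05 0.0229 |-0.11 0.055 0.0229 |-0.11 0.06 0.0226 |-0.11 0.065 0.0314 |-0.11 0.07 0.0318 |-0.11 0.075 0.0107 |-0.11 0.08 0.0105 |
-0.02 0.01 0.0107 |-0.02 0.015 0.0215 |-0.02 0.02 0.0334 |-0.02 0.025 0.0269 |-0.02 0.03 0.0272 |-0.02 0.035 0.0259 |-0.02 0.04 0.0268 |-0.02 0.045 0.0267 |-0.02 0.05 0.027 |-0.02 0.055 0.0263 |-0.02 0.06 0.0269 |-0.02 0.065 0.0354 |-0.02 0.07 0.0334 |-0.02 0.075 0.0112 |-0.02 0.08 0.0112 |
0.03 0.01 0.0108 |0.03 0.015 0.0217 |0.03 0.02 0.0463 |0.03 0.025 0.0367 |0.03 0.03 0.0376 |0.03 0.035 0.0377 |0.03 0.04 0.0375 |0.03 0.045 0.0361 |0.03 0.05 0.0375 |0.03 0.055 0.0368 |0.03 0.06 0.0372 |0.03 0.065 0.0458 |0.03 0.07 0.0466 |0.03 0.075 0.0104 |0.03 0.08 0.0113 |
-0.13 0.0109 |-0.12 0.0398 |-0.11 0.0231 |-0.1 0.0227 |-0.09 0.0228 |-0.08 0.0235 |-0.07 0.0523 |-0.06 0.0686 |-0.05 0.0722 |-0.04 0.0722 |-0.03 0.0669 |-0.02 0.0278 |-0.01 0.0268 |-0.0 0.029 |0.01 0.0313 |0.02 0.0333 |0.03 0.036 |0.04 0.0383 |0.05 0.0409 |0.06 0.0422 |0.07 0.0405 |0.08 0.0379 |0.09 0.0351 |0.1 0.0326 |0.11 0.0521 |0.12 0.0707 |
```

The fingers hang centred over the lane at chute x ≈ -91 mm, shut and clear. The roller is at x ≈ -45 mm, and the chute profile matches its description. Next I descend behind the roller.

>>> play_rows(rows="0 0 0.015 0 0 0 0;0 0 0.03 0 0 0 0;0 0 0.042 0 0 0 0;0 0 0.052 0 0 0 0;0 0 0.06 0 0 0 0;0 0 0.065 0 0 0 0;0 0 0.067 0 0 0 0;0 0 0.067 0 0 0 0;0 0 0.067 0 0 0 0")

```text
t: 3.03
position: [0.5545, 0.0231, 0.0669]
ee_rot: [180.0, -0.0, 16.8]
wrist_force: [-0.3, 1.0, -0.7]
finger_gap: -0.0005
```

Run:
```python
from h import *
o=observe();print(o['t'],o['position'],o['ee_rot'],o['wrist_force'])
p,d=save('scene','scene2')
c=cv2.convertScaleAbs(p[120:260,190:350],alpha=1.7);cv2.imwrite('pics/crop2.png',cv2.cvtColor(cv2.resize(c,None,fx=4,fy=4,interpolation=2),cv2.COLOR_RGB2BGR))
```

```text
3.0333 [0.55445087 0.02312414 0.06686127] [ 1.79978321e+02 -4.41744747e-02  1.68381226e+01] [-0.3375669   1.01952858 -0.69235443]
```

View pics/crop2.png

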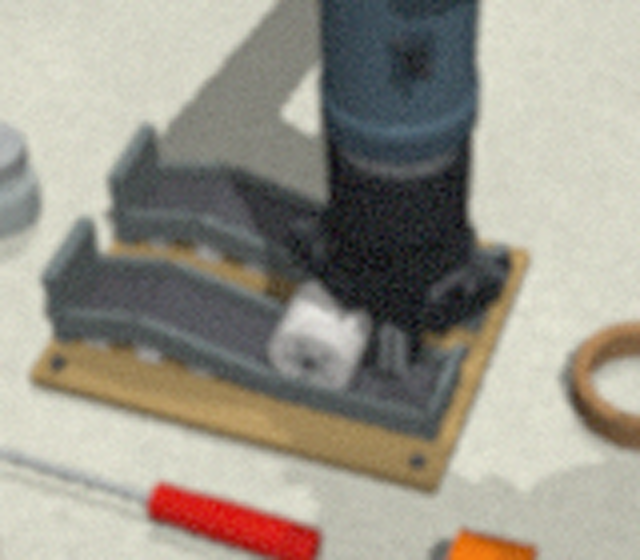

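The fingers (about (390,350) in the crop) stand in the lane behind the roller (315,345), touching nothing. Now the push, rising with the slope.

>>> play_rows(rows="0 0.005 0 0 0 0 0;0 0.01 0 0 0 0 0;0 0.015 0 0 0 0 0;0 0.02 0 0 0 0 0;0 0.025 0 0 0 0 0;0 0.03 0 0 0 0 0;0 0.035 -0.001 0 0 0 0;0 0.04 -0.002 0 0 0 0;0 0.045 -0.003 0 0 0 0;0 0.05 -0.004 0 0 0 0;0 0.055 -0.006 0 0 0 0;0 0.06 -0.007 0 0 0 0;0 0.065 -0.008 0 0 0 0;0 0.07 -0.009 0 0 0 0;0 0.074 -0.010 0 0 0 0;0 0.078 -0.011 0 0 0 0;0 0.081 -0.012 0 0 0 0;0 0.083 -0.012 0 0 0 0;0 0.084 -0.012 0 0 0 0;0 0.084 -0.012 0 0 0 0")

```text
t: 4.75
position: [0.5784, -0.0574, 0.0782]
ee_rot: [180.0, -0.0, 16.8]
wrist_force: [-1.3, 0.7, 2.6]
finger_gap: -0.0001
```

Run:
```python
from h import *
o=observe();print(o['t'],o['position'],o['ee_rot'],o['wrist_force'])
u=np.array([.2893,-.9572]);C=np.array([.537,-.0763]);r=o['position'][:2]-C;print(r@u,r@[.9572,.2893])
p,d=save('scene','scene3')
c=cv2.convertScaleAbs(p[120:260,190:350],alpha=1.7);cv2.imwrite('pics/crop3.png',cv2.cvtColor(cv2.resize(c,None,fx=4,fy=4,interpolation=2),cv2.COLOR_RGB2BGR))
```

```text
4.75 [ 0.57840579 -0.05744906  0.07823975] [ 1.79993179e+02 -7.01424493e-04  1.68275434e+01] [-1.28140161  0.73167964  2.61682623]
-0.006065427660663495 0.045087198629919965
```

View pics/crop3.png

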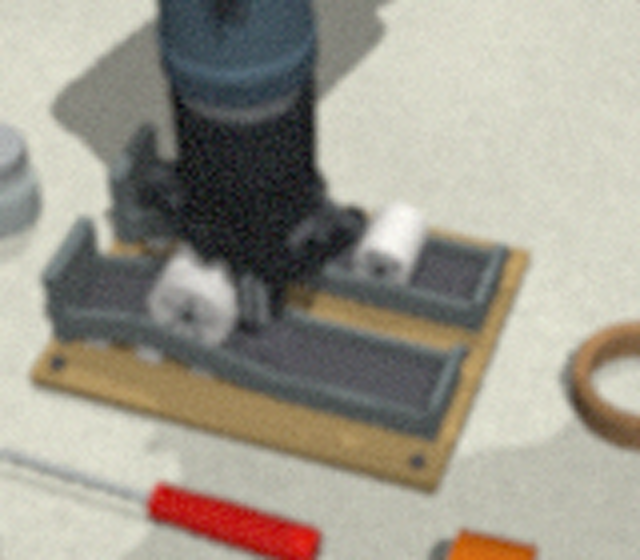

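The roller, at (190,300) in the crop, is on the slope in its own lane against the fingers, and the small roller is untouched. I'll push on slowly over the ridge.

>>> play_rows(rows="0 0.003 -0.001 0 0 0 0;0 0.007 -0.002 0 0 0 0;0 0.011 -0.003 0 0 0 0;0 0.015 -0.004 0 0 0 0;0 0.019 -0.005 0 0 0 0;0 0.023 -0.006 0 0 0 0;0 0.026 -0.007 0 0 0 0;0 0.029 -0.007 0 0 0 0;0 0.032 -0.008 0 0 0 0;0 0.035 -0.008 0 0 0 0;0 0.038 -0.008 0 0 0 0;0 0.04 -0.008 0 0 0 0;0 0.04 -0.008 0 0 0 0;0 0.04 -0.008 0 0 0 0")

```text
t: 5.97
position: [0.5899, -0.0957, 0.0862]
ee_rot: [-180.0, 0.0, 16.8]
wrist_force: [0.1, 0.1, -0.1]
finger_gap: 0.0001
```

Run:
```python
from h import *
o=observe();print(o['t'],o['position'],o['ee_rot'],o['wrist_force'])
p,d=save('scene','scene4')
c=cv2.convertScaleAbs(p[120:260,190:350],alpha=1.7);cv2.imwrite('pics/crop4.png',cv2.cvtColor(cv2.resize(c,None,fx=4,fy=4,interpolation=2),cv2.COLOR_RGB2BGR))
```

```text
5.9667 [ 0.5898986  -0.09565477  0.08615999] [-1.79993316e+02  1.10334129e-02  1.68212382e+01] [ 0.08541325  0.11662443 -0.1103102 ]
```

View pics/crop4.png

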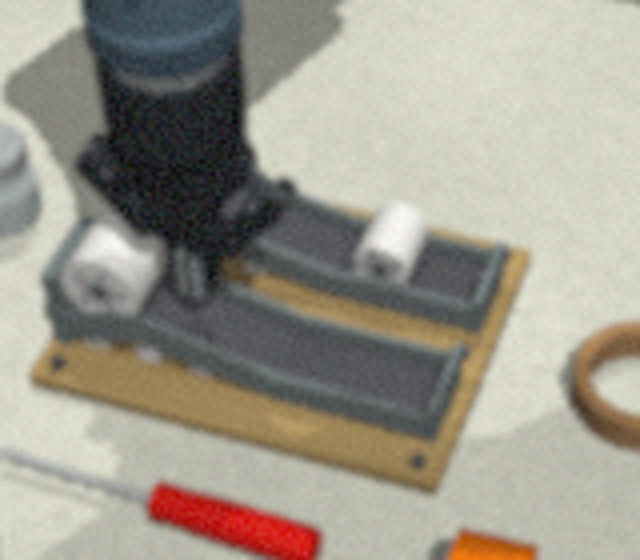

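The roller (110,268) has rolled over into the dip against the end stop. I'll back the fingers off and raise them clear.

>>> play_rows(rows="0 -0.005 -0.003 0 0 0 0;0 -0.01 -0.01 0 0 0 0;0 -0.015 -0.025 0 0 0 0;0 -0.02 -0.045 0 0 0 0;0 -0.03 -0.065 0 0 0 0;0 -0.045 -0.085 0 0 0 0;0 -0.06 -0.105 0 0 0 0;0 -0.08 -0.125 0 0 0 0;0 -0.1 -0.145 0 0 0 0;-0.02 -0.12 -0.16 0 0 0 0;-0.04 -0.14 -0.17 0 0 0 0;-0.06 -0.15 -0.17 0 0 0 0;-0.08 -0.15 -0.17 0 0 0 0;-0.1 -0.15 -0.17 0 0 0 0;-0.1 -0.15 -0.17 0 0 0 0;-0.1 -0.15 -0.17 0 0 0 0;-0.1 -0.15 -0.17 0 0 0 0;-0.1 -0.15 -0.17 0 0 0 0")

```text
t: 7.52
position: [0.4516, 0.0193, 0.2566]
ee_rot: [180.0, -0.1, 16.8]
wrist_force: [0.1, -0.0, -0.6]
finger_gap: -0.0001
```

Run:
```python
from h import *
o=observe();print(o['t'],o['position'],o['wrist_force'])
u=np.array([.2893,-.9572]);y=np.array([.9572,.2893]);C=np.array([.537,-.0763])
p,d=save('scene','scene5');p2,d2=save('top','top5')
for n,z in(('scene0','scene'),('scene5','scene'),('top0','top'),('top5','top')):
  q=np.load(n+'.npz');W=world(z,q['d']);h=cv2.cvtColor(q['p'],cv2.COLOR_RGB2HSV);r=W[...,:2]-C;cx=r@u;cy=r@y
  for nm,s in(('L',1),('S',-1)):
    m=(q['d']>0)&(abs(cy-s*.045)<.03)&(abs(cx)<.112)&(h[...,1]<60)&(h[...,2]>100)&(W[...,2]>.035)
    P=np.c_[cx[m],W[m][:,2]]
    if len(P)<20: print(n,nm,'few');continue
    from scipy.optimize import least_squares
    R=.025 if s>0 else .018
    m2=abs(cy[m]-s*.045)<.015
    f=least_squares(lambda t:np.hypot(P[m2,0]-t[0],P[m2,1]-t[1])-R,[np.median(P[:,0]),.05],loss='soft_l1',f_scale=.002)
    print(n,nm,m2.sum(),f.x.round(4))
c=cv2.convertScaleAbs(p[120:260,190:350],alpha=1.7);cv2.imwrite('pics/crop5.png',cv2.cvtColor(cv2.resize(c,None,fx=4,fy=4,interpolation=2),cv2.COLOR_RGB2BGR))
```

```text
7.5167 [0.4515601  0.01928248 0.25663328] [ 0.14582229 -0.02561648 -0.63647467]
scene0 L 177 [-0.0432  0.0484]
scene0 S 99 [-0.055   0.0414]
scene5 L 177 [0.088  0.0628]
scene5 S 111 [-0.0552  0.0415]
top0 L 240 [-0.0414  0.048 ]
top0 S 170 [-0.0535  0.0409]
top5 L 267 [0.0898 0.0623]
top5 S few
```

View pics/crop5.png

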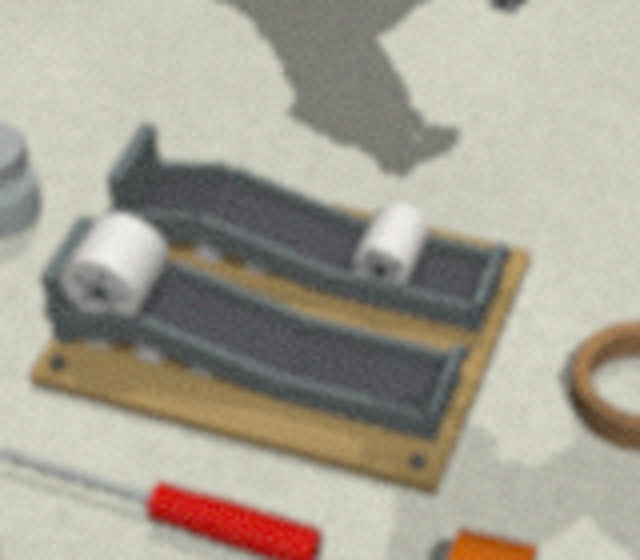

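View pics/top5.png

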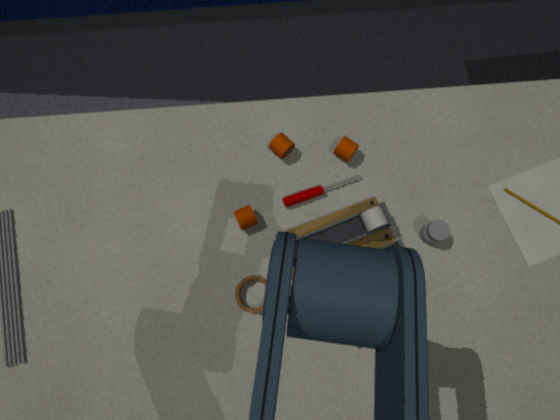

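The large roller sits at chute x ≈ 88–90 mm, z ≈ 62–63 mm. The small roller and the bystanders haven't moved, and the arm is clear.

```bash
python3 -c "
from workcell import close_job
print(close_job())"
```

```text
the job is handed in; nothing more can be done
None
```

I pushed the larger white roller up its own lane and over the ridge with the back of the shut fingers. It rolled into the dip against the end stop. I then backed the fingers off, raised them clear and handed the job in at about 7.6 s.

- **Large roller:** the last checks put its centre at chute x = 88.0 mm (scene camera) and 89.8 mm (top camera), with z = 62–63 mm. The seated place is 90 / 63 mm. I took only one set of pictures after retreating, so I didn't measure its speed separately.
- **Small roller:** it moved less than 0.5 mm by the scene camera. The arm hid it from the top camera, so that check could not be made there.
- **Bystanders:** the jar, screwdriver and tape look unmoved in the pictures. The arm partly hid the tape from the top camera. I did not measure their positions.
- **Forces:** the wrist force readings at the end of each move stayed under about 3 N.

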